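# Vacuum-check a capped syringe: seat it in its cradle and hold the plunger out

## Robot

A 6-joint arm with a two-finger parallel gripper is mounted at the origin on the work surface. World frame = base frame: x ahead of the robot, y to its left, z up, the work surface at z = 0. Lengths are in m, angles in degrees, forces in N, time in s.
With the tool pointing down it reaches from about 0.375 to 0.9 m from the base axis. Payload 3.1 kg.
Tool frame: the origin (TCP) lies on the front face of the gripper's body, between the roots of the fingers; the fingertips stand 70 mm ahead of it and the grasp point (between the pads) lies 51 mm ahead of it (bot.tip_extent is the distance from the TCP to the fingertips, in m); z points along the fingers, x is the direction in which the jaws open and shut, and the axes are right-handed (so a half turn about z gives the same grasp; the last joint's range is limited). The gripper opens to 87 mm and grips with 3 to 60 N. Pads are 19 mm wide; open, the fingers measure 117 mm over their backs; the gripper's body (75 mm by 190 mm) begins 51 mm behind the grasp point.
Start: joints at [65.861, 30.224, 82.088, -0, 67.689, -10.227], TCP at [0.15, 0.607, 0.292] pointing down, gripper open.
Joint ranges: [-176.69, 176.69], [-43.24, 126.21], [12.49, 139.97], [-82, 262], [0, 151.66], [-163.58, 163.58]. Speed limits (degrees/s): [159.86, 159.86, 180, 180, 180, 180].

## Interface

Orientations are given as a 3x3 rotation matrix whose columns are the frame's x, y, z axes.
In Python, from rig import bot, viewer, ticket gives the robot as it stands. The module is installed in compiled form; this text tells all that it offers.
- The arm moves only by the tool arm_command, never from a script. Its argument "targets" is a list of rows, each an object with "rot": the turn, a rotation vector about the tool's x, y, z in degrees, a list of three; "offset": the shift along the tool's x, y, z in cm, a list of three; "gripper": the closure, from 0 (fully open) to 1 (shut). A call has 1 to 8 rows; each row is the pose to reach, as a shift and turn from the pose commanded when the call began, along the tool's axes at that moment; what a row does not reach only later rows make up. A row lasts 1/10 s, in which the tool goes at most 50 mm and 8.59 degrees, less where a joint would pass 70% of its speed; a pose out of reach is approached as far as the arm can. A call with a gripper value outside its range is refused whole. The fingers move at their own pace and stop on an object; the grip force is fixed at half the most. Time passes only in rows, so rows that repeat a pose let the fingers close. It gives the time, the measured TCP pose, the force and the opening at its end, in the units of the state.
- bot.read_state(): the state, without advancing time (a new reading comes with each control period).
- viewer.capture(name): name is "scene" or "top" or "wrist"; returns a dict with "frame" (384x512x3 uint8, red, green, blue), "fx", "fy", "cx", "cy" (pixels), "view" (4x4, takes a point from world to camera coordinates). Camera axes: x right, y down, z forward; pixel columns grow to the right and rows downward; lengths in m; the calibration is good to about 2 mm. A picture is of the moment at which its call begins. There is no depth.
- ticket.hand_in(): hands the job in, once; it reports no verdict.
The state is a dict: "time_s": time; "joint_positions": joint angles; "qvel": joint speeds; "tau": joint torques, N m; "position": TCP position; "tcp_rot": TCP orientation; "force": force on the tool from outside, world axes, zero at the start; "moment": the same for the moment, N m; "opening": opening from 0.0 (shut) to 1.0 (fully open).
Only numpy, scipy, OpenCV 4.12 (cv2) and the standard library are available. Lean on these libraries where they do the work, as an engineer would, in place of code of your own. Each camera call takes 0.05 s, during which the arm holds its last target. There are 200 camera calls.

## Task

Check the large capped syringe for leaks: lay it in the V-blocks of the grey cradle with its finger flange dropped into the slot and the capped end over the V-blocks, then pull the plunger out against the vacuum until the front edge of the black piston stands at the last scale line, the one nearest the finger flange. The vacuum draws the plunger back in if you let go, so finish while still holding it steadily at that line with the syringe seated in the cradle, and leave the other things on the bench where they are.

Things in the scene. Friction and masses are not known exactly. Their poses are not given: they have to be found in the camera images.
- syringe: Large 20 ml syringe, about 40 g: clear barrel 22 mm thick, 92 mm long, then a white blind cap 13 mm thick ending 115 mm from the flange. Lies on the bench, scale up. Origin: on the axis, middle of the finger flange, 11 mm above the bench. x along the axis to the cap, z up through the scale. Flange: 2.5 mm thick (x), 42 wide (y), 22 high. The plunger rod and thumb disc stick out to -x
- barrel_grip (a point): Point on the barrel's axis 43 mm from the flange middle towards the cap; axes as the syringe's. Gripped from 31 to 55 mm from the flange, the barrel can be laid in the cradle with the fingers going down between the V-blocks
- plunger (a joint): How far the plunger is out, m; starts at 0 to 0.004. 0: piston edge at the 11 ml line, 51 mm from the flange middle. 0.029: at the last (20 ml) line. 0.036: hard stop. The vacuum pulls it in like a spring, 0.42 N per mm from 0 (12 N at the line), with 2.6 N friction each way: pulling to the line takes about 15 N; let go there, it runs back to about 0.005
- thumb_disc (a point): Centre of the inner face (towards the barrel) of the round thumb disc, 22 mm across, 3 mm thick, on the plunger's axis, moving with it; axes as the syringe's. 56 mm behind the flange middle at plunger 0. From flange to disc runs the white cross-shaped plunger rod, 14 mm wide and 14 mm high, which can be pinched from above
- piston_front (a point): Front edge of the black rubber piston, seen through the clear barrel; on the axis, moves with the plunger
- last_line (a point): Point on the barrel's axis under the last (20 ml) scale line, 22 mm from the flange middle towards the cap. The lines lie across the upper side of the barrel, 3.2 mm apart, every fifth one longer
- cradle: Cradle fixed to the bench: aluminium base plate 135 x 72 mm, 10 mm thick (x = -35 to 100), two grey V-blocks (50 mm wide, 46 high, 90 degree V) at x = 6 to 20 and 66 to 80 mm, open between them down to the plate, and a grey slotted back plate. Origin under the plate below the flange slot's middle; x along the V-blocks, the way the seated syringe's cap must point; z up
- back_plate (a point): Top of the cradle's back plate at its middle, axes as the cradle's. The plate fills x = -12 to -6 mm from the cradle's origin, is 50 mm wide and 52 mm high, with a flare leaning back to x = -16 mm, 58 mm high, and an open gap 24 mm wide for the plunger rod. When the plunger is pulled, the flange slides back and bears on this plate
- seat (a point): Where the origin of the seated syringe belongs: middle of the flange slot, 45 mm above the bench over the cradle's origin; axes as the cradle's. The slot is 12 mm wide (x = -6 to 6 mm), so the flange has nearly 5 mm of play either way
- small_syringe: a thin, uncapped 5 ml syringe, barrel 13 mm thick, about 90 mm long, lying on the bench; a bystander. Origin on its axis at the finger flange
- petri_dish: closed round Petri dish 60 mm across, 15 mm high; a bystander. Origin under its centre
- oil_bottle: small amber bottle 30 mm across, 60 mm high; a bystander. Origin under its centre
- specimen_jar: glass jar with a white cap, 44 mm across, 55 mm high; a bystander. Origin under its centre
- forceps: steel forceps 125 mm long lying flat, at most 8 mm high; a bystander. Origin under its middle
- marker_pen: white marker pen with black cap, 134 mm long, 13 mm thick, lying; a bystander. Origin under its middle
- slide_box: closed grey slide box 98 x 144 mm, 35 mm high; a bystander. Origin under its centre
- mouse: black computer mouse 105 x 60 mm, about 36 mm high; a bystander. Origin under its centre
Not all that is in view belongs to the job. Leave any green or purple look-alike of the syringe alone. Leave any yellow look-alike of the cradle alone.

How it is judged:
By the outcome, as a careful person would: the job done as asked, in the order asked, and still so for the second after the job is handed in, while the arm keeps its last pose, push and grip.
It also fails if it takes over 51 s, if anything falls off the work surface, if the arm or the gripper's body presses on something with over 40 N, if the wrist force passes 120 N, or if a joint passes its speed limit or range.

## Working session

There is one attempt and no reset: what is moved stays moved. The work goes in short steps, Python scripts to look and compute and a tool call to move; the robot and the scene stay as the last step left them, time stands still between calls to the robot, and variables do not carry over. Pictures are saved under pics/ and viewed, about 8 in all and at most 12, crops included, and the job is handed in when it is done.

Besides the shell and the picture viewer there is one more tool, called after "Call:" as a command line: name --argument value ..., lists and objects as JSON in quotes. arm_command: Moves the arm, as the interface text tells. Its arguments: {"type":"object","properties":{"targets":{"type":"array"}},"required":["targets"]}

```bash
mkdir -p pics; cat > h.py <<'E'
import numpy as np, cv2
from rig import bot, viewer, ticket
def cap(n, f=None):
    c=viewer.capture(n)
    if f: cv2.imwrite('pics/'+f, c['frame'][:,:,::-1])
    return c
def ray(c,u,v,z):
    V=np.array(c['view']);R=V[:3,:3];t=V[:3,3];o=-R.T@t
    d=R.T@np.array([(u-c['cx'])/c['fx'],(v-c['cy'])/c['fy'],1.]);return o+d*(z-o[2])/d[2]
def proj(c,p):
    V=np.array(c['view']);q=V[:3,:3]@np.array(p)+V[:3,3]
    return np.array([c['fx']*q[0]/q[2]+c['cx'],c['fy']*q[1]/q[2]+c['cy']])
E
python3 - <<'E'
from h import *
np.set_printoptions(precision=4,suppress=True)
a=cap('top');b=cap('scene')
cv2.imwrite('pics/top.png',cv2.resize(a['frame'][:,:,::-1],(800,600),interpolation=cv2.INTER_CUBIC))
cv2.imwrite('pics/scene.png',cv2.resize(b['frame'][:,:,::-1],(800,600),interpolation=cv2.INTER_CUBIC))
for c in(a,b):print(c['fx'],c['view'])
s=bot.read_state();print(s)
E
```

```text
468.16772890819044 [[ 0.0249 -0.9997 -0.0068 -0.0048]
 [-0.992  -0.0239 -0.1239  0.5177]
 [ 0.1237  0.0099 -0.9923  1.4128]
 [ 0.      0.      0.      1.    ]]
396.66048887887786 [[ 0.1551  0.9879 -0.0089 -0.0819]
 [ 0.8347 -0.1359 -0.5337 -0.407 ]
 [-0.5285  0.0753 -0.8456  1.3622]
 [ 0.      0.      0.      1.    ]]
{'time_s': 0.1, 'joint_positions': array([ 65.8611,  30.2748,  82.1494,  -0.0017,  67.688 , -10.2264]), 'qvel': array([ 0.1316, -0.009 , -0.079 , -0.014 ,  0.0129, -0.0392]), 'tau': array([ -0.0009, -44.0985, -17.715 ,   0.0634,   0.0534,  -0.    ]), 'position': array([0.15  , 0.6062, 0.2914]), 'tcp_rot': array([[ 0.2404,  0.9707, -0.0008],
       [ 0.9707, -0.2404, -0.0018],
       [-0.0019, -0.0003, -1.    ]]), 'force': array([-0.0228, -0.192 ,  0.4224]), 'moment': array([-0.0161, -0.0297, -0.0296]), 'opening': 0.9998636471640836}
```

View pics/top.png

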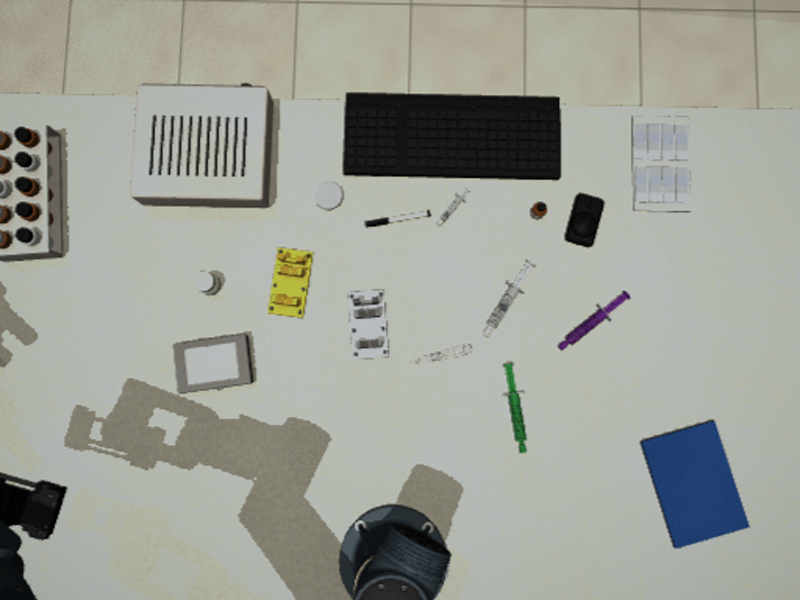

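View pics/scene.png

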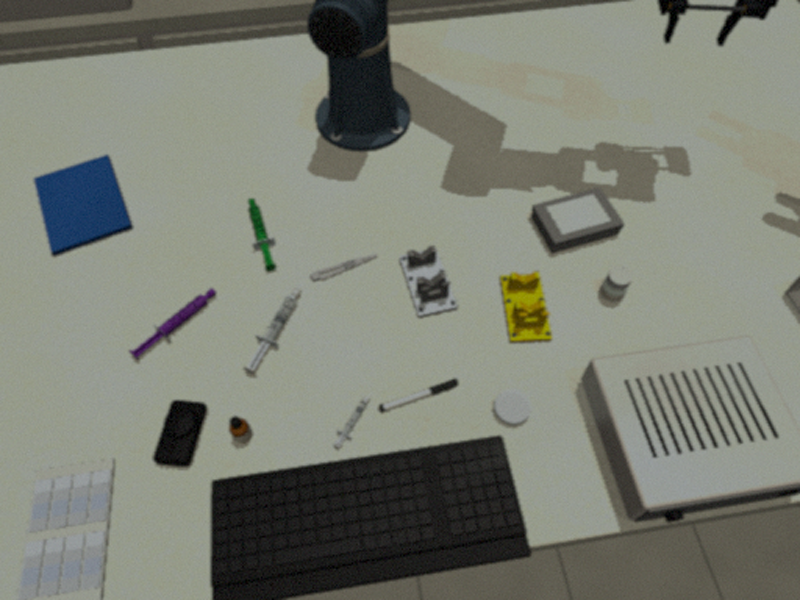

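The top view shows the large syringe with its disc at (531,263) and cap at (487,334). The grey cradle's back plate is at about (370,297), with its x axis pointing down the image. Green and purple look-alikes and a yellow cradle are also in view. Next I'll get rough world coordinates.

```bash
python3 - <<'E'
from h import *
np.set_printoptions(precision=4,suppress=True)
c=cap('top');k=1.5625
for n,(u,v),z in [('disc',(531,263),.011),('cap',(487,334),.011),('flange',(516,288),.011),('plateTL',(349,291),.01),('plateTR',(385,290),.01),('plateBR',(389,356),.01),('plateBL',(352,358),.01)]:
    print(n,ray(c,u/k,v/k,z))
w=cap('wrist');print(w['fx'],w['cx'],w['cy']);V=np.array(w['view']);print(V)
s=bot.read_state();R=np.array(s['tcp_rot']);o=-V[:3,:3].T@V[:3,3]
print('cam in tool',R.T@(o-s['position']));print(R.T@V[:3,:3].T)
E
```

```text
disc [ 0.5848 -0.2641  0.011 ]
cap [ 0.4397 -0.1771  0.011 ]
flange [ 0.5333 -0.2342  0.011 ]
plateTL [0.5194 0.1003 0.01  ]
plateTR [0.5231 0.0281 0.01  ]
plateBR [0.3914 0.0166 0.01  ]
plateBL [0.3856 0.0899 0.01  ]
303.34784693654314 256.83737248023243 190.65529251179296
[[ 0.2404  0.9707 -0.0018 -0.6244]
 [ 0.9292 -0.2296  0.2895 -0.0352]
 [ 0.2806 -0.0713 -0.9572  0.391 ]
 [ 0.      0.      0.      1.    ]]
cam in tool [ 0.0004 -0.0794 -0.0917]
[[ 1.      0.0001 -0.0005]
 [ 0.      0.9571  0.2898]
 [ 0.0005 -0.2898  0.9571]]
```

```bash
cat >> h.py <<'E'
from scipy.spatial.transform import Rotation as Ro
def go(p,yaw,base=None):
    """offset(cm), rot(deg) from measured (or base pos, yaw) to tool-down pose at p with jaw x at yaw"""
    def D(y): y=np.radians(y);return np.array([[np.cos(y),np.sin(y),0],[np.sin(y),-np.cos(y),0],[0,0,-1.]])
    s=bot.read_state()
    P,R=(s['position'],np.array(s['tcp_rot'])) if base is None else (np.array(base[0]),D(base[1]))
    print('off',np.round(R.T@(np.array(p)-P)*100,2),'rot',np.round(Ro.from_matrix(R.T@D(yaw)).as_rotvec(degrees=True),2))
E
python3 - <<'E'
from h import *
s=bot.read_state();print(s['time_s'])
go((.45,.30,.29),59)
go((.46,-.06,.29),59,((.45,.3,.29),59))
go((.463,-.192,.27),59,((.45,.3,.29),59))
E
```

```text
0.2
off [-22.53  36.48   0.18] rot [-0.    0.08 17.09]
off [-30.34  19.4    0.  ] rot [0. 0. 0.]
off [-41.5   26.45   2.  ] rot [0. 0. 0.]
```

Call:
arm_command --targets '[{"rot":[0,0,8],"offset":[-22,36,0],"gripper":0},{"rot":[0,0,17],"offset":[-22,36,0],"gripper":0},{"rot":[0,0,17],"offset":[-22,36,0],"gripper":0},{"rot":[0,0,17],"offset":[-22,36,0],"gripper":0},{"rot":[0,0,17],"offset":[-22,36,0],"gripper":0},{"rot":[0,0,17],"offset":[-22,36,0],"gripper":0},{"rot":[0,0,17],"offset":[-22,36,0],"gripper":0},{"rot":[0,0,17],"offset":[-22,36,0],"gripper":0}]'

```text
time_s: 1.0
position: [0.4325, 0.3205, 0.2923]
tcp_rot: [[0.514, 0.858, 0.0], [0.858, -0.514, 0.0], [0.0, -0.0, -1.0]]
force: [0.7, 0.5, -0.4]
opening: 1.004
```

```bash
python3 - <<'E'
from h import *
s=bot.read_state();print(s['time_s'],s['position'],s['tcp_rot'][:,0],s['qvel'])
go((.463,-.192,.27),59)
E
```

```text
1.0 [0.43248458 0.32050085 0.29228679] [5.13715611e-01 8.57960510e-01 1.86941501e-04] [-52.12500541   3.95855962  -7.46918388   0.16797352   2.51836426
 -51.45087087]
off [-42.4   28.95   2.22] rot [-0.   -0.01  0.09]
```

Call:
arm_command --targets '[{"rot":[0,0,0],"offset":[-41,28,2],"gripper":0},{"rot":[0,0,0],"offset":[-41,28,2],"gripper":0},{"rot":[0,0,0],"offset":[-41,28,2],"gripper":0},{"rot":[0,0,0],"offset":[-41,28,2],"gripper":0},{"rot":[0,0,0],"offset":[-41,28,2],"gripper":0},{"rot":[0,0,0],"offset":[-41,28,2],"gripper":0},{"rot":[0,0,0],"offset":[-41,28,2],"gripper":0},{"rot":[0,0,0],"offset":[-41,28,2],"gripper":0}]'

```text
time_s: 1.8
position: [0.455, -0.0788, 0.2762]
tcp_rot: [[0.514, 0.858, 0.0], [0.858, -0.514, -0.0], [0.0, 0.0, -1.0]]
force: [0.9, 0.2, 0.5]
opening: 1.0
```

```bash
python3 - <<'E'
from h import *
go((.463,-.192,.27),59)
E
```

```text
off [-9.3   6.5   0.62] rot [ 0.03 -0.01  0.08]
```

Call:
arm_command --targets '[{"rot":[0,0,0],"offset":[-4.5,3,0.6],"gripper":0},{"rot":[0,0,0],"offset":[-8.5,6,0.6],"gripper":0},{"rot":[0,0,0],"offset":[-8.5,6,0.6],"gripper":0},{"rot":[0,0,0],"offset":[-8.5,6,0.6],"gripper":0},{"rot":[0,0,0],"offset":[-8.5,6,0.6],"gripper":0}]'

```text
time_s: 2.3
position: [0.4624, -0.1794, 0.2698]
tcp_rot: [[0.514, 0.858, -0.001], [0.858, -0.514, 0.002], [0.001, -0.002, -1.0]]
force: [0.0, 0.0, 0.3]
opening: 1.002
```

```bash
python3 - <<'E'
from h import *
s=bot.read_state();print(s['position'],s['force'],abs(s['qvel']).max())
c=cap('wrist')
cv2.imwrite('pics/w1.png',cv2.resize(c['frame'][:,:,::-1],(800,600),interpolation=cv2.INTER_CUBIC))
import pickle;pickle.dump(c,open('w1.pkl','wb'))
E
```

```text
[ 0.46236361 -0.17935686  0.26984675] [0.02101472 0.01460867 0.33939608] 1.3544882608480535
```

View pics/w1.png

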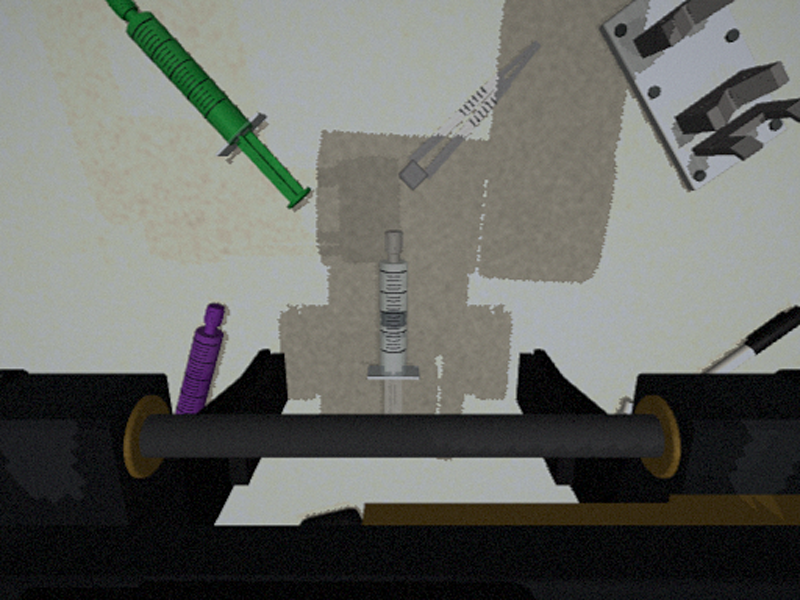

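The wrist view shows the white cap end at (394,231), the flange at (394,372) and the dark piston at about row 320. The syringe axis is nearly vertical in the image, so the tool yaw is already close. The forceps are clear of the cap.

```bash
python3 - <<'E'
from h import *
import pickle
np.set_printoptions(precision=4,suppress=True)
c=pickle.load(open('w1.pkl','rb'));k=1.5625
cap_=ray(c,394.3/k,231/k,.0145);fl=ray(c,393.8/k,371.5/k,.02)
print(cap_,fl,np.linalg.norm((cap_-fl)[:2]))
d=(cap_-fl)[:2];d/=np.linalg.norm(d);print(d,np.degrees(np.arctan2(d[1],d[0])))
mid=(cap_[:2]+fl[:2])/2
g=cap_[:2]-d*.072;g2=fl[:2]+d*.043;print(g,g2)
yaw=np.degrees(np.arctan2(d[1],d[0]))-90;print(yaw)
G=(g+g2)/2
go((*G,.12),yaw);go((*G,.073),yaw)
# piston edges on enhanced crop: profile along axis
f=c['frame'];print(f[140:250,250:255].mean((1,2)).astype(int))
# cradle plate corners
for u,v in((601,23),(692,190)):print(ray(c,u/k,v/k,.01))
E
```

```text
[ 0.4375 -0.1698  0.0145] [ 0.5318 -0.2271  0.02  ] 0.1103255333000404
[-0.8544  0.5196] 148.69283792567308
[ 0.499  -0.2072] [ 0.495  -0.2048]
58.692837925673075
off [-0.56  4.39 14.99] rot [-0.1  -0.03  0.47]
off [-0.56  4.4  19.69] rot [-0.1  -0.03  0.47]
[108 107 109 112 112 113 113  84  74 114 113 117 117 117 116 117 116 117
 113 113 114 114  99 112 114 113 114 113  97 133 143 144 144 149  60 137
 120 108 143  83 138 146  89 139 113 109 145  60 136 147  82 139 102 120
 147  84 142 116  92  91  38  87  84  64  91  54  88  89  58  91  77 148
 115  78 134  83 135 137 103 146  94 146 113 114 150  58 140 150 148 147
 147 145 147 147 147 147 147 143 130 122 111 164 159 132 130 133 127 126
 128 128]
[0.3904 0.018  0.01  ]
[0.5235 0.0305 0.01  ]
```

Call:
arm_command --targets '[{"rot":[0,0,0.5],"offset":[-0.6,4.4,4],"gripper":0},{"rot":[0,0,0.5],"offset":[-0.6,4.4,8],"gripper":0},{"rot":[0,0,0.5],"offset":[-0.6,4.4,12],"gripper":0},{"rot":[0,0,0.5],"offset":[-0.6,4.4,15],"gripper":0},{"rot":[0,0,0.5],"offset":[-0.6,4.4,17],"gripper":0},{"rot":[0,0,0.5],"offset":[-0.6,4.4,17],"gripper":0},{"rot":[0,0,0.5],"offset":[-0.6,4.4,17],"gripper":0}]'

```text
time_s: 3.05
position: [0.4979, -0.2069, 0.1005]
tcp_rot: [[0.519, 0.855, -0.001], [0.855, -0.519, 0.0], [0.0, -0.001, -1.0]]
force: [-0.4, 0.1, -0.8]
opening: 0.997
```

```bash
python3 - <<'E'
from h import *
import pickle
s=bot.read_state();print(s['time_s'],s['position'],s['force'],abs(s['qvel']).max())
c=cap('wrist')
cv2.imwrite('pics/w2.png',c['frame'][:,:,::-1])
pickle.dump(c,open('w2.pkl','wb'))
go((.497,-.206,.073),58.7)
E
```

```text
3.05 [ 0.49787165 -0.20693585  0.10045954] [-0.40668206  0.05303451 -0.7739266 ] 1.6958570843569698
off [ 0.06 -0.2   2.82] rot [ 0.08  0.   -0.01]
```

View pics/w2.png

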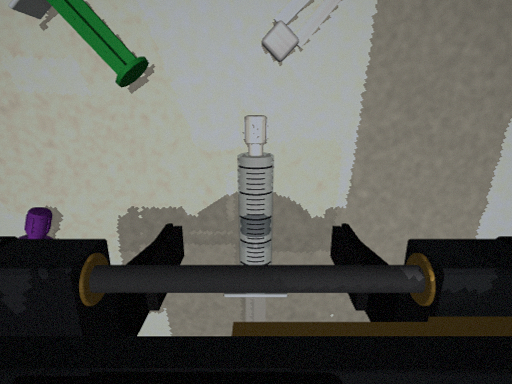

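Close in, the syringe is centred between the jaws: cap tip at row 115, barrel front at about row 153, flange at row 295. I'll check its position along the axis.

```bash
python3 - <<'E'
from h import *
import pickle
np.set_printoptions(precision=4,suppress=True)
c=pickle.load(open('w2.pkl','rb'))
d=np.array([-.8544,.5196])
for n,u,v,z,l in(('cap',256,115,.014,.115),('barrel',256,153,.02,.092),('fl',256,294.5,.022,0),):
    p=ray(c,u,v,z);print(n,p,p[:2]+d*(.043-l))
E
```

```text
cap [ 0.4374 -0.1702  0.014 ] [ 0.4989 -0.2076]
barrel [ 0.4552 -0.181   0.02  ] [ 0.4971 -0.2064]
fl [ 0.5345 -0.2293  0.022 ] [ 0.4978 -0.2069]
```

Call:
arm_command --targets '[{"rot":[0,0,0],"offset":[0,-0.2,1.5],"gripper":0},{"rot":[0,0,0],"offset":[0,-0.2,2.8],"gripper":0},{"rot":[0,0,0],"offset":[0,-0.2,2.8],"gripper":0}]'

```text
time_s: 3.4
position: [0.4958, -0.2069, 0.0719]
tcp_rot: [[0.521, 0.854, -0.001], [0.854, -0.521, 0.001], [0.0, -0.001, -1.0]]
force: [0.2, -0.3, 0.0]
opening: 1.001
```

Call:
arm_command --targets '[{"rot":[0,0,0],"offset":[0,0,0],"gripper":1},{"rot":[0,0,0],"offset":[0,0,0],"gripper":1},{"rot":[0,0,0],"offset":[0,0,0],"gripper":1},{"rot":[0,0,0],"offset":[0,0,0],"gripper":1},{"rot":[0,0,0],"offset":[0,0,0],"gripper":1},{"rot":[0,0,0],"offset":[0,0,0],"gripper":1},{"rot":[0,0,0],"offset":[0,0,0],"gripper":1}]'

```text
time_s: 4.1
position: [0.496, -0.2073, 0.0722]
tcp_rot: [[0.521, 0.853, 0.0], [0.853, -0.521, -0.0], [-0.0, 0.0, -1.0]]
force: [0.2, 0.5, -0.5]
opening: 0.452
```

```bash
python3 - <<'E'
from h import *
s=bot.read_state();print(s['time_s'],s['position'],s['force'],s['opening']*87)
E
```

```text
4.1 [ 0.49598843 -0.20731653  0.07217577] [ 0.24720968  0.52138034 -0.49799056] 39.349889693003604
```

Call:
arm_command --targets '[{"rot":[0,0,0],"offset":[0,0,0],"gripper":1},{"rot":[0,0,0],"offset":[0,0,0],"gripper":1},{"rot":[0,0,0],"offset":[0,0,0],"gripper":1},{"rot":[0,0,0],"offset":[0,0,0],"gripper":1},{"rot":[0,0,0],"offset":[0,0,0],"gripper":1}]'

```text
time_s: 4.6
position: [0.496, -0.2073, 0.0721]
tcp_rot: [[0.521, 0.853, -0.0], [0.853, -0.521, 0.0], [0.0, -0.0, -1.0]]
force: [0.2, 0.7, -0.8]
opening: 0.242
```

Call:
arm_command --targets '[{"rot":[0,0,0],"offset":[0,0,-1],"gripper":1},{"rot":[0,0,0],"offset":[0,0,-3],"gripper":1},{"rot":[0,0,0],"offset":[0,0,-6],"gripper":1},{"rot":[0,0,0],"offset":[0,0,-9],"gripper":1},{"rot":[0,0,0],"offset":[0,0,-12],"gripper":1},{"rot":[0,0,0],"offset":[0,0,-15],"gripper":1},{"rot":[0,0,0],"offset":[0,0,-15],"gripper":1}]'

```text
time_s: 5.3
position: [0.4978, -0.2084, 0.2267]
tcp_rot: [[0.521, 0.854, 0.008], [0.854, -0.521, -0.005], [-0.001, 0.01, -1.0]]
force: [0.7, -0.6, -0.8]
opening: 0.242
```

```bash
python3 - <<'E'
from h import *
s=bot.read_state();print(s['time_s'],s['position'],s['force'],s['opening']*87)
go((.44,.057,.225),94.7)
c=cap('scene');d=cap('top')
import pickle;pickle.dump((c,d),open('t2.pkl','wb'))
a=c['frame'][140:270,130:330];b=d['frame'][110:260,190:390]
im=np.zeros((600,800,3),np.uint8);
a=cv2.resize(a,None,fx=2,fy=2,interpolation=2);im[:260,:400]=a
b=b[:,10:100];b=cv2.resize(b,None,fx=4,fy=4,interpolation=2);im[:600,420:780]=b
cv2.imwrite('pics/t2.png',im[:,:,::-1])
E
```

```text
5.3 [ 0.49784395 -0.20843916  0.22673658] [ 0.72467556 -0.6342864  -0.7688744 ] 21.012691288366078
off [ 19.64 -18.77  -0.02] rot [  0.52   0.2  -36.1 ]
```

View pics/t2.png

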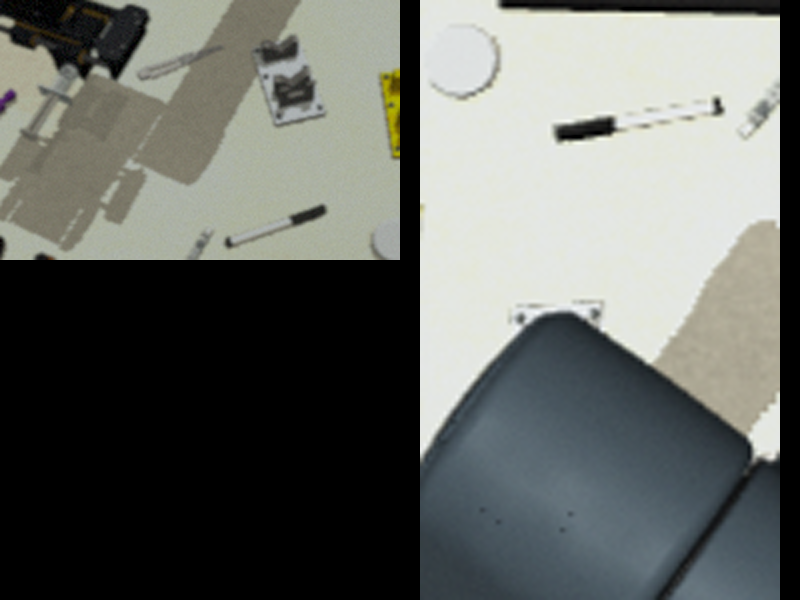

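Both crops show the syringe lifted and level in the jaws, and the opening of 21 mm matches the barrel. The marker and dish are undisturbed. Next I'll move over the cradle.

Call:
arm_command --targets '[{"rot":[0,0,-7],"offset":[4,-4,0],"gripper":1},{"rot":[0,0,-14],"offset":[8,-7.5,0],"gripper":1},{"rot":[0,0,-21],"offset":[11,-10.5,0],"gripper":1},{"rot":[0,0,-28],"offset":[14.5,-14,0],"gripper":1},{"rot":[0,0,-35],"offset":[18,-17.2,0],"gripper":1},{"rot":[0,0,-36],"offset":[19.6,-18.7,0],"gripper":1},{"rot":[0,0,-36],"offset":[19.6,-18.7,0],"gripper":1},{"rot":[0,0,-36],"offset":[19.6,-18.7,0],"gripper":1}]'

```text
time_s: 6.2
position: [0.4381, 0.0577, 0.2213]
tcp_rot: [[-0.081, 0.997, -0.002], [0.997, 0.081, -0.0], [0.0, -0.002, -1.0]]
force: [-0.1, -0.5, -0.8]
opening: 0.241
```

```bash
python3 - <<'E'
from h import *
import pickle
s=bot.read_state();print(s['time_s'],s['position'],s['tcp_rot'],s['force'],abs(s['qvel']).max(),s['opening'])
c=cap('wrist')
pickle.dump(c,open('w3.pkl','wb'))
cv2.imwrite('pics/w3.png',cv2.resize(c['frame'][:,:,::-1],(800,600),interpolation=cv2.INTER_CUBIC))
E
```

```text
6.2 [0.43805122 0.05766274 0.22129625] [[-8.12787688e-02  9.96689535e-01 -1.93175414e-03]
 [ 9.96691407e-01  8.12786426e-02 -1.43904889e-04]
 [ 1.35818571e-05 -1.93705916e-03 -9.99998124e-01]] [-0.09939393 -0.504851   -0.75326101] 1.8794404857560363 0.2405539982846325
```

View pics/w3.png

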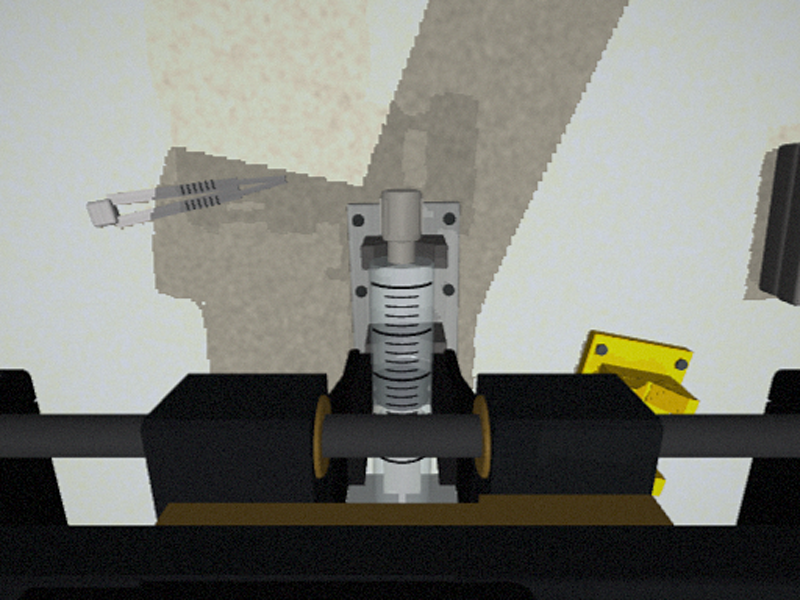

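The wrist view shows the front corners of the cradle plate at (348,205) and (458,202), with four holes visible. The held syringe lies over it, with the cap tip centred at about (402,190) and the flange at row 490.

```bash
python3 - <<'E'
from h import *
import pickle
np.set_printoptions(precision=4,suppress=True)
c=pickle.load(open('w3.pkl','rb'));k=1.5625
w=pickle.load(open('w1.pkl','rb'))
L,R=[ray(c,u/k,v/k,.01)[:2] for u,v in((348,205),(459,202))]
print(L,R,np.linalg.norm(L-R))
H=[ray(c,u/k,v/k,.01)[:2] for u,v in((357.5,221),(448,219),(361,291),(448.5,290))]
print(np.array(H))
B=ray(w,692/k,190/k,.01)[:2];F=ray(w,601/k,23/k,.01)[:2];print(B,F)
xc=(L-B);xc/=np.linalg.norm(xc);
print('edge',xc,np.degrees(np.arctan2(xc[1],xc[0])),np.linalg.norm(L-B))
yv=L-R;xa=np.array([-yv[1],yv[0]]);print('from front edge',np.degrees(np.arctan2(*(-xa)[::-1])),np.degrees(np.arctan2(*xa[::-1])))
print('O est front', (L+R)/2-.1*xc)
s=bot.read_state();P=s['position']
# held syringe: project points at TCP height-.061
z=P[2]-.061
for u,v,l,dz in((402,190,.115,.003),(402,265,.092,.009),(402,492,0,.011)):
    p=ray(c,u/k,v/k,z+dz);print(p, (p[:2]-P[:2])@np.array([-.9967,-.0813]),(p[:2]-P[:2])@np.array([.0813,-.9967]))
E
```

```text
[0.3918 0.0204] [0.3843 0.09  ] 0.06998657389870329
[[0.4013 0.0269]
 [0.3954 0.0842]
 [0.4475 0.0318]
 [0.442  0.0897]]
[0.5235 0.0305] [0.3904 0.018 ]
edge [-0.9971 -0.0766] -175.60591028982822 0.1320758451007635
from front edge -173.81056251774726 6.189437482252744
O est front [0.4877 0.0628]
[0.3694 0.0525 0.1635] 0.06936638291915981 -0.0011379682357543783
[0.3916 0.0543 0.1695] 0.04704063435625227 -0.0011390280536646446
[0.4736 0.061  0.1715] -0.03519150884064693 -0.0011723859829127034
```

```bash
python3 - <<'E'
from h import *
go((.4415,.0587,.14),95.5)
E
```

```text
off [0.15 0.31 8.15] rot [-0.06  0.01 -0.92]
```

Call:
arm_command --targets '[{"rot":[0,0,-0.9],"offset":[0.15,0.3,2],"gripper":1},{"rot":[0,0,-0.9],"offset":[0.15,0.3,5],"gripper":1},{"rot":[0,0,-0.9],"offset":[0.15,0.3,7.5],"gripper":1},{"rot":[0,0,-0.9],"offset":[0.15,0.3,8],"gripper":1},{"rot":[0,0,-0.9],"offset":[0.15,0.3,8],"gripper":1},{"rot":[0,0,-0.9],"offset":[0.15,0.3,8],"gripper":1}]'

```text
time_s: 6.85
position: [0.4421, 0.0585, 0.1427]
tcp_rot: [[-0.094, 0.996, 0.001], [0.996, 0.094, -0.0], [-0.0, 0.001, -1.0]]
force: [-0.7, 0.3, -0.8]
opening: 0.243
```

```bash
python3 - <<'E'
from h import *
import pickle
s=bot.read_state();print(s['time_s'],s['position'],s['force'],s['opening'])
go((.4415,.0587,.106),95.5)
c=cap('wrist');d=cap('scene');t=cap('top')
pickle.dump((c,d,t),open('w4.pkl','wb'))
im=np.zeros((600,800,3),np.uint8)
im[:300,:400]=cv2.resize(c['frame'][110:335,100:400],(400,300),interpolation=2)
im[:300,400:]=cv2.resize(d['frame'][130:230,220:353],(400,300),interpolation=2)
im[300:,:400]=cv2.resize(t['frame'][150:255,185:325],(400,300),interpolation=2)
cv2.imwrite('pics/w4.png',im[:,:,::-1])
E
```

```text
6.85 [0.44213593 0.0584748  0.14265439] [-0.73916184  0.33761726 -0.75138162] 0.24341761866299144
off [ 0.03 -0.07  3.67] rot [ 0.06  0.02 -0.08]
```

View pics/w4.png

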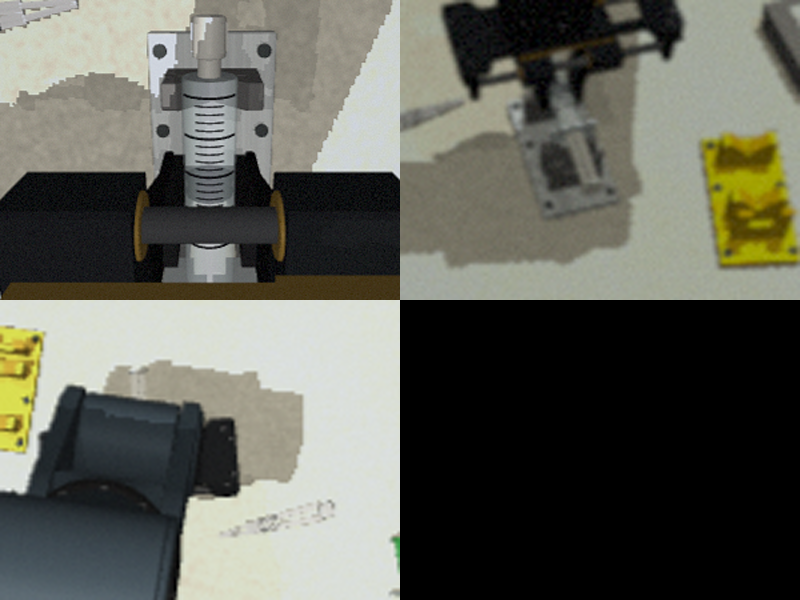

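The view shows the syringe aligned parallel with the cradle. The plate is centred at crop column 212 and the syringe at 208, so I'll shift about 1 mm in tool x and descend.

Call:
arm_command --targets '[{"rot":[0,0,0],"offset":[0.12,0,0.6],"gripper":1},{"rot":[0,0,0],"offset":[0.12,0,1.2],"gripper":1},{"rot":[0,0,0],"offset":[0.12,0,1.8],"gripper":1},{"rot":[0,0,0],"offset":[0.12,0,2.2],"gripper":1},{"rot":[0,0,0],"offset":[0.12,0,2.2],"gripper":1},{"rot":[0,0,0],"offset":[0.12,0,2.2],"gripper":1}]'

```text
time_s: 7.6
position: [0.4412, 0.0604, 0.1199]
tcp_rot: [[-0.096, 0.995, -0.001], [0.995, 0.096, 0.0], [0.0, -0.001, -1.0]]
force: [0.3, 0.8, -1.0]
opening: 0.246
```

```bash
python3 - <<'E'
from h import *
s=bot.read_state();print(s['time_s'],s['position'],s['force'],s['moment'],s['opening'])
E
```

```text
7.6 [0.44116955 0.06040364 0.11987158] [ 0.26449204  0.84731319 -0.95792525] [ 0.0210804   0.02028729 -0.04945578] 0.245969294980994
```

Call:
arm_command --targets '[{"rot":[0,0,0],"offset":[0,0,0.4],"gripper":1},{"rot":[0,0,0],"offset":[0,0,0.8],"gripper":1},{"rot":[0,0,0],"offset":[0,0,1.1],"gripper":1},{"rot":[0,0,0],"offset":[0,0,1.2],"gripper":1},{"rot":[0,0,0],"offset":[0,0,1.2],"gripper":1},{"rot":[0,0,0],"offset":[0,0,1.2],"gripper":1}]'

```text
time_s: 8.2
position: [0.4413, 0.0604, 0.1081]
tcp_rot: [[-0.096, 0.995, -0.0], [0.995, 0.096, -0.0], [-0.0, -0.0, -1.0]]
force: [0.2, -0.2, 0.3]
opening: 0.246
```

```bash
python3 - <<'E'
from h import *
s=bot.read_state();print(s['time_s'],s['position'],s['force'],s['moment'],s['opening'])
E
```

```text
8.2 [0.44130137 0.06038713 0.10813084] [ 0.19182605 -0.19078011  0.31512864] [-0.01373627 -0.00821395 -0.02821027] 0.24557141669497232
```

Lower a little until contact, then open partway and retreat.

Call:
arm_command --targets '[{"rot":[0,0,0],"offset":[0,0,0.15],"gripper":1},{"rot":[0,0,0],"offset":[0,0,0.25],"gripper":1},{"rot":[0,0,0],"offset":[0,0,0.25],"gripper":1}]'

```text
time_s: 8.5
position: [0.4415, 0.0601, 0.1061]
tcp_rot: [[-0.096, 0.995, 0.001], [0.995, 0.096, -0.0], [-0.001, 0.001, -1.0]]
force: [-0.7, -1.2, 5.1]
opening: 0.243
```

Call:
arm_command --targets '[{"rot":[0,0,0],"offset":[0,0,0],"gripper":0.5},{"rot":[0,0,0],"offset":[0,0,0],"gripper":0.5},{"rot":[0,0,0],"offset":[0,0,0],"gripper":0.5},{"rot":[0,0,0],"offset":[0,0,0],"gripper":0.5},{"rot":[0,0,0],"offset":[0,0,-3],"gripper":0.5},{"rot":[0,0,0],"offset":[0,0,-7],"gripper":0.5},{"rot":[0,0,0],"offset":[0,0,-12],"gripper":0.5},{"rot":[0,0,0],"offset":[0,0,-12],"gripper":0.5}]'

```text
time_s: 9.3
position: [0.4443, 0.0602, 0.2307]
tcp_rot: [[-0.096, 0.995, 0.012], [0.995, 0.096, -0.001], [-0.003, 0.012, -1.0]]
force: [0.5, -0.3, -0.7]
opening: 0.497
```

```bash
python3 - <<'E'
from h import *
s=bot.read_state();print(s['time_s'],s['position'],s['force'],s['opening'])
go((.5,.064,.226),95.5)
E
```

```text
9.3 [0.44432083 0.06024809 0.23071989] [ 0.47048264 -0.32445639 -0.67431356] 0.4973151395204045
off [-0.16  5.57  0.54] rot [0.7  0.15 0.01]
```

Call:
arm_command --targets '[{"rot":[0,0,0],"offset":[0,4.5,0],"gripper":0.5},{"rot":[0,0,0],"offset":[0,9,0],"gripper":0.5},{"rot":[0,0,0],"offset":[0,13.5,0],"gripper":0.5},{"rot":[0,0,0],"offset":[0,16.5,0],"gripper":0.5},{"rot":[0,0,0],"offset":[0,16.5,0],"gripper":0.5},{"rot":[0,0,0],"offset":[0,16.5,0],"gripper":0.5}]'

```text
time_s: 9.9
position: [0.6048, 0.0763, 0.2242]
tcp_rot: [[-0.096, 0.995, -0.003], [0.995, 0.096, 0.0], [0.0, -0.003, -1.0]]
force: [-0.8, 0.2, -0.1]
opening: 0.508
```

```bash
python3 - <<'E'
from h import *
import pickle
s=bot.read_state();print(s['time_s'],s['position'],s['force'],s['opening'])
c=cap('wrist');d=cap('scene')
pickle.dump((c,d),open('w5.pkl','wb'))
cv2.imwrite('pics/w5.png',cv2.resize(c['frame'][0:300,56:456],(800,600),interpolation=2)[:,:,::-1])
E
```

```text
9.9 [0.60480472 0.07627116 0.22415847] [-0.8134619   0.20858388 -0.10343851] 0.5083420352111631
```

View pics/w5.png

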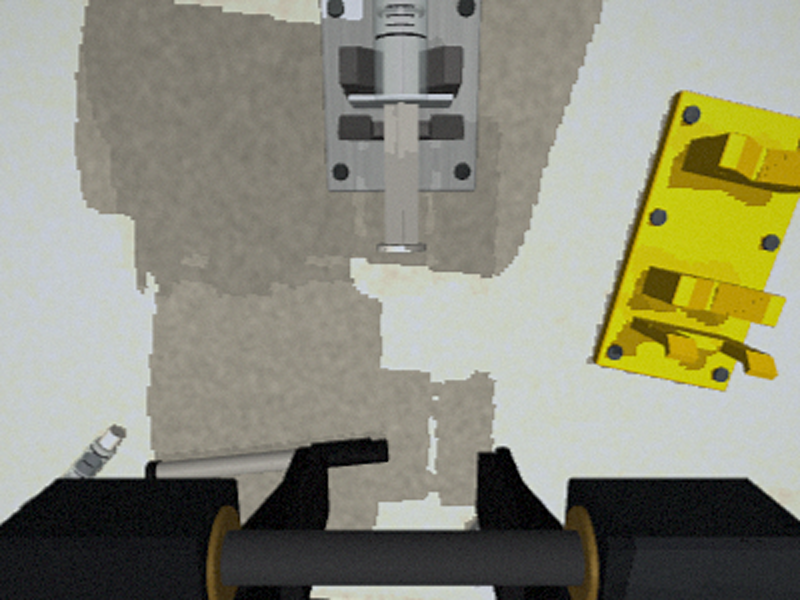

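The picture shows the syringe seated. The flange is in the slot at row 99, the rod passes through the back-plate gap, and the disc is at about (401,247). The yellow cradle and the marker are clear.

```bash
python3 - <<'E'
from h import *
import pickle
np.set_printoptions(precision=4,suppress=True)
c,_=pickle.load(open('w5.pkl','rb'))
xc=np.array([-.9954,-.0958]);yc=np.array([.0958,-.9954]);O=np.array([.4865,.0635])
for n,u,v,z in(('disc in/bot',401,243,.034),('disc top',401,250,.056),('disc mid',401,247,.045),('flange top',401,97,.056),('flange top back',401,103,.056),('flange mid',401,100,.056),('plateBL',330,190,.01),('plateBR',475,190,.01),('holeL',341,172,.01),('holeR',462,172,.01),('bpL',355,126,.052),('bpR',447,126,.052),('rod',401,200,.05)):
    p=ray(c,u/2+56,v/2,z)[:2];print(n,p,'cradle mm',((p-O)@xc*1000).round(1),((p-O)@yc*1000).round(1))
p=bot.read_state()['position'][:2];print('tcp',((p-O)@xc*1000).round(1),((p-O)@yc*1000).round(1))
E
```

```text
disc in/bot [0.5449 0.0705] cradle mm -58.8 -1.4
disc top [0.5463 0.0707] cradle mm -60.2 -1.4
disc mid [0.5459 0.0706] cradle mm -59.8 -1.4
flange top [0.4877 0.065 ] cradle mm -1.3 -1.4
flange top back [0.4898 0.0652] cradle mm -3.5 -1.4
flange mid [0.4888 0.0651] cradle mm -2.4 -1.4
plateBL [0.525  0.0343] cradle mm -35.5 32.8
plateBR [0.5183 0.1037] cradle mm -35.5 -37.0
holeL [0.5163 0.039 ] cradle mm -27.3 27.3
holeR [0.5107 0.0965] cradle mm -27.3 -30.5
bpL [0.4995 0.0475] cradle mm -11.5 17.2
bpR [0.496  0.0845] cradle mm -11.4 -20.0
rod [0.5263 0.0687] cradle mm -40.1 -1.4
tcp -117.9 -1.5
```

Call:
arm_command --targets '[{"rot":[0,0,0],"offset":[0,-4,0],"gripper":0.5},{"rot":[0,0,0],"offset":[0,-7,3],"gripper":0.5},{"rot":[0,0,0],"offset":[0,-7,6],"gripper":0.5},{"rot":[0,0,0],"offset":[0,-7,6.5],"gripper":0.5},{"rot":[0,0,0],"offset":[0,-7,6.5],"gripper":0.5},{"rot":[0,0,0],"offset":[0,-7,6.5],"gripper":0.5}]'

```text
time_s: 10.6
position: [0.537, 0.0693, 0.1617]
tcp_rot: [[-0.096, 0.995, 0.003], [0.995, 0.096, -0.0], [-0.0, 0.003, -1.0]]
force: [0.1, 0.7, 0.2]
opening: 0.498
```

```bash
python3 - <<'E'
from h import *
O=np.array([.4865,.0635]);xc=np.array([-.9954,-.0958]);yc=np.array([.0958,-.9954])
s=bot.read_state();print(s['time_s'],s['position'],s['force'],s['opening'])
go((*(O-.0475*xc-.0014*yc),.096),95.5)
E
```

```text
10.6 [0.53704335 0.06934287 0.16170167] [0.1061739  0.67767018 0.18962341] 0.4977964458838987
off [ 0.05 -0.35  6.57] rot [ 0.14  0.03 -0.02]
```

Call:
arm_command --targets '[{"rot":[0,0,0],"offset":[0,-0.2,2],"gripper":0.5},{"rot":[0,0,0],"offset":[0,-0.2,4],"gripper":0.5},{"rot":[0,0,0],"offset":[0,-0.2,5.8],"gripper":0.5},{"rot":[0,0,0],"offset":[0,-0.2,6.5],"gripper":0.5},{"rot":[0,0,0],"offset":[0,-0.2,6.5],"gripper":0.5}]'

```text
time_s: 11.1
position: [0.5344, 0.0693, 0.0957]
tcp_rot: [[-0.096, 0.995, 0.0], [0.995, 0.096, -0.0], [-0.0, 0.0, -1.0]]
force: [0.4, -0.1, 0.2]
opening: 0.502
```

```bash
python3 - <<'E'
from h import *
O=np.array([.4865,.0635]);xc=np.array([-.9954,-.0958]);yc=np.array([.0958,-.9954])
s=bot.read_state();print(s['time_s'],s['position'],s['force'],s['opening'])
go((*(O-.0475*xc-.0014*yc),.096),95.5)
E
```

```text
11.1 [0.53440359 0.06927378 0.09573061] [ 0.38396659 -0.09989605  0.18929599] 0.5022569670053919
off [ 0.02 -0.07 -0.03] rot [ 0.02  0.   -0.01]
```

Now close on the rod.

Call:
arm_command --targets '[{"rot":[0,0,0],"offset":[0,0,0],"gripper":1},{"rot":[0,0,0],"offset":[0,0,0],"gripper":1},{"rot":[0,0,0],"offset":[0,0,0],"gripper":1},{"rot":[0,0,0],"offset":[0,0,0],"gripper":1},{"rot":[0,0,0],"offset":[0,0,0],"gripper":1},{"rot":[0,0,0],"offset":[0,0,0],"gripper":1},{"rot":[0,0,0],"offset":[0,0,0],"gripper":1}]'

```text
time_s: 11.8
position: [0.5341, 0.0692, 0.0958]
tcp_rot: [[-0.096, 0.995, 0.001], [0.995, 0.096, -0.0], [-0.0, 0.001, -1.0]]
force: [0.6, -0.2, 0.7]
opening: 0.148
```

```bash
python3 - <<'E'
from h import *
import pickle
s=bot.read_state();print(s['time_s'],s['position'],s['force'],s['opening']*87)
c=cap('wrist');pickle.dump(c,open('w6.pkl','wb'))
cv2.imwrite('pics/w6.png',cv2.resize(c['frame'][0:225,106:406],(800,600),interpolation=2)[:,:,::-1])
E
```

```text
11.8 [0.53409354 0.06922765 0.09575451] [ 0.61031024 -0.23848551  0.71724148] 12.869940099025586
```

View pics/w6.png

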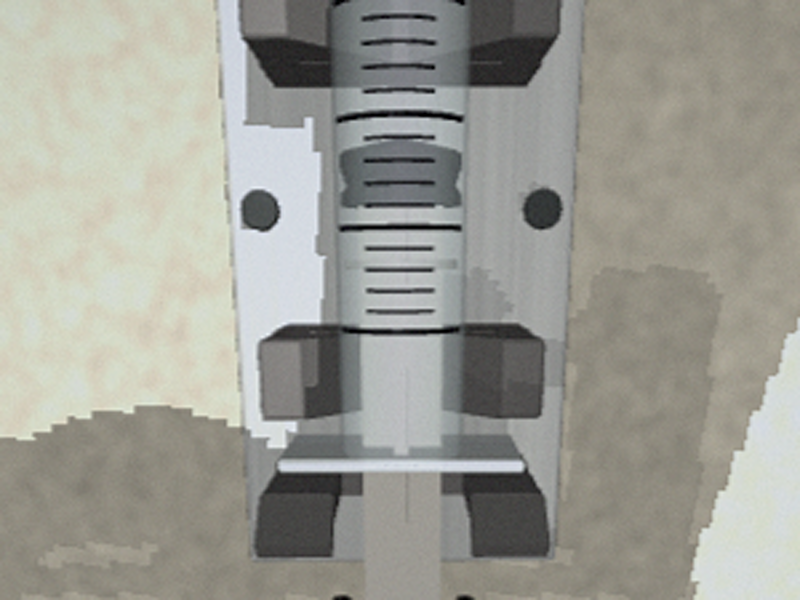

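The view is clear. The last line is at row 330, the 15 ml line at row 228 and the 11 ml line at about row 137. The piston front is at about row 141, so plunger ≈ 0.7 mm. The fingers hold the rod with a 12.9 mm opening. Next comes a first pull of most of the travel.

Call:
arm_command --targets '[{"rot":[0,0,0],"offset":[0,0.3,0],"gripper":1},{"rot":[0,0,0],"offset":[0,0.7,0],"gripper":1},{"rot":[0,0,0],"offset":[0,1.1,0],"gripper":1},{"rot":[0,0,0],"offset":[0,1.5,0],"gripper":1},{"rot":[0,0,0],"offset":[0,1.9,0],"gripper":1},{"rot":[0,0,0],"offset":[0,2.3,0],"gripper":1},{"rot":[0,0,0],"offset":[0,2.6,0],"gripper":1},{"rot":[0,0,0],"offset":[0,2.6,0],"gripper":1}]'

```text
time_s: 12.65
position: [0.5554, 0.0717, 0.0944]
tcp_rot: [[-0.097, 0.995, -0.012], [0.995, 0.097, -0.0], [0.001, -0.012, -1.0]]
force: [-6.7, -3.0, 1.8]
opening: 0.144
```

```bash
python3 - <<'E'
from h import *
import pickle
O=np.array([.4865,.0635]);xc=np.array([-.9954,-.0958])
s=bot.read_state();print(s['time_s'],s['position'],s['force'],s['opening']*87, (s['position'][:2]-np.array([.53409,.06923]))@xc)
c=cap('wrist');pickle.dump(c,open('w7.pkl','wb'))
cv2.imwrite('pics/w7.png',cv2.resize(c['frame'][0:225,106:406],(800,600),interpolation=2)[:,:,::-1])
E
```

```text
12.65 [0.55538255 0.07165601 0.09441675] [-6.66981369 -2.9631386   1.79959427] 12.49215970524339 -0.021427017529217263
```

View pics/w7.png

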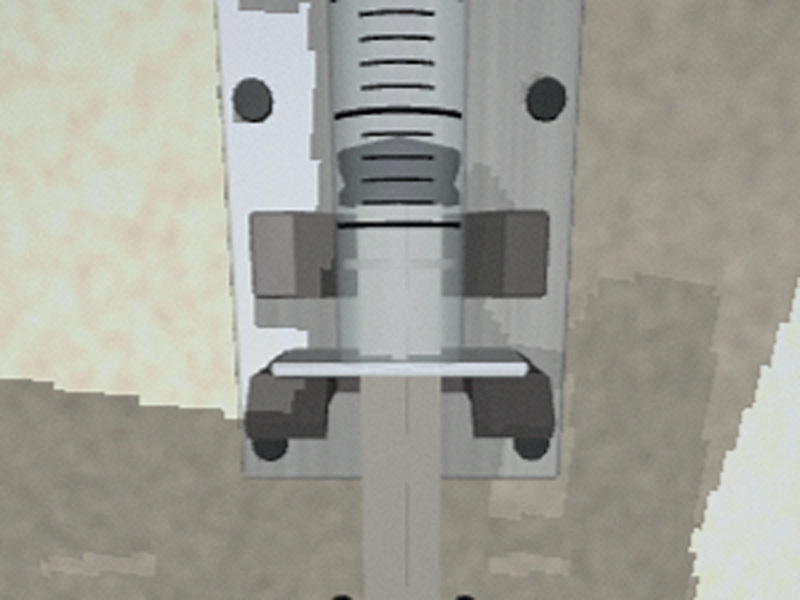

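Both piston and rod marks stay at the same rows as before (138 and 264), so the grip isn't slipping. The flange now bears on the back plate. The piston front is about 4 lines short of the last line (row 224). I'll measure it by profile.

```bash
cat >> h.py <<'E'
O=np.array([.4865,.0635]);xc=np.array([-.9954,-.0958])
def prof(c,r0=30,r1=160):
    f=c['frame'].astype(float).mean(2)
    a=f[:,[237,238,239,273,274,275]].mean(1); b=f[:,254:261].mean(1)
    print('rows',r0,'side',a[r0:r1].astype(int).tolist());print('mid',b[r0:r1].astype(int).tolist())
def xs(c,u,v,z): return ((ray(c,u,v,z)[:2]-O)@xc*1000).round(2)
E
python3 - <<'E'
from h import *
import pickle
c=pickle.load(open('w7.pkl','rb'))
prof(c,36,100)
for n,r in(('last',224),('15ml',112)):print(n,xs(c,256,r*.375,.056))
print('piston',xs(c,256,138*.375,.0545),'flange',xs(c,256,369*.375,.056))
c=pickle.load(open('w6.pkl','rb'));print('before: last',xs(c,256,330*.375,.056),'pist',xs(c,256,141*.375,.0545),'flange',xs(c,256,465*.375,.056))
E
```

```text
rows 36 side [166, 166, 167, 169, 171, 67, 3, 62, 164, 169, 167, 165, 166, 167, 166, 166, 167, 168, 166, 112, 96, 95, 96, 96, 96, 96, 96, 94, 94, 94, 95, 95, 95, 95, 96, 95, 95, 95, 94, 95, 92, 119, 161, 166, 137, 126, 132, 53, 3, 76, 124, 126, 126, 125, 124, 125, 124, 124, 123, 124, 121, 144, 149, 149]
mid [180, 180, 185, 155, 57, 6, 88, 178, 184, 181, 181, 182, 188, 88, 45, 139, 118, 112, 118, 118, 118, 124, 43, 54, 114, 117, 116, 116, 116, 120, 75, 19, 110, 117, 118, 118, 120, 119, 124, 41, 84, 186, 190, 187, 187, 192, 159, 55, 3, 140, 186, 190, 188, 188, 187, 187, 188, 188, 186, 188, 188, 185, 186, 187]
last 16.21
15ml 31.85
piston 28.54 flange -5.82
before: last 21.24 pist 49.08 flange -0.86
```

Call:
arm_command --targets '[{"rot":[0,0,0],"offset":[0,0.4,0],"gripper":1},{"rot":[0,0,0],"offset":[0,0.8,0],"gripper":1},{"rot":[0,0,0],"offset":[0,1.0,0],"gripper":1},{"rot":[0,0,0],"offset":[0,1.0,0],"gripper":1},{"rot":[0,0,0],"offset":[0,1.0,0],"gripper":1}]'

```text
time_s: 13.2
position: [0.5629, 0.0725, 0.0938]
tcp_rot: [[-0.097, 0.995, -0.018], [0.995, 0.097, -0.0], [0.001, -0.018, -1.0]]
force: [-11.7, -3.7, 1.4]
opening: 0.15
```

```bash
python3 - <<'E'
from h import *
import pickle
s=bot.read_state();print(s['time_s'],s['position'],s['force'],s['opening']*87, (s['position'][:2]-np.array([.53409,.06923]))@xc)
c=cap('wrist');pickle.dump(c,open('w8.pkl','wb'));prof(c,30,100)
s=bot.read_state();print(s['time_s'],(s['position'][:2]-np.array([.53409,.06923]))@xc)
E
```

```text
13.2 [0.56289135 0.0725064  0.09380285] [-11.67321413  -3.69747783   1.37064687] 13.023058367861044 -0.028982747664888415
rows 30 side [166, 168, 167, 166, 169, 167, 169, 168, 168, 168, 169, 167, 169, 167, 168, 168, 167, 168, 168, 164, 162, 164, 162, 165, 161, 109, 94, 96, 94, 97, 97, 95, 96, 99, 49, 13, 27, 93, 96, 96, 96, 95, 95, 96, 94, 95, 95, 113, 128, 127, 127, 129, 129, 128, 127, 128, 127, 126, 126, 126, 126, 126, 126, 125, 126, 119, 115, 144, 149, 147]
mid [100, 179, 183, 182, 182, 182, 185, 156, 48, 102, 180, 184, 183, 182, 184, 187, 151, 46, 128, 182, 187, 144, 116, 113, 123, 79, 17, 114, 120, 117, 116, 118, 120, 78, 25, 9, 116, 117, 116, 116, 117, 120, 120, 120, 117, 123, 170, 189, 189, 188, 188, 189, 188, 187, 188, 189, 188, 190, 188, 187, 188, 189, 190, 189, 188, 189, 188, 187, 186, 187]
13.25 -0.0289718901090084
```

```bash
python3 - <<'E'
from h import *
import pickle
c=pickle.load(open('w8.pkl','rb'))
for r in(64.7,55.6,47.0):print('line',xs(c,257,r,.056))
for z in(.054,.055):print('piston',xs(c,257,51.2,z))
print('piston side, z~.045-.05',xs(c,238,55,.045),xs(c,238,55,.05))
E
```

```text
line 16.19
line 19.57
line 22.71
piston 21.49
piston 21.34
piston side, z~.045-.05 21.37 20.65
```

Call:
arm_command --targets '[{"rot":[0,0,0],"offset":[0,0.3,0],"gripper":1},{"rot":[0,0,0],"offset":[0,0.5,0],"gripper":1},{"rot":[0,0,0],"offset":[0,0.5,0],"gripper":1},{"rot":[0,0,0],"offset":[0,0.5,0],"gripper":1}]'

```text
time_s: 13.65
position: [0.5666, 0.073, 0.0935]
tcp_rot: [[-0.097, 0.995, -0.021], [0.995, 0.097, -0.001], [0.002, -0.021, -1.0]]
force: [-12.9, -5.5, 2.0]
opening: 0.149
```

```bash
python3 - <<'E'
from h import *
import pickle
s=bot.read_state();print(s['time_s'],s['position'],s['force'],s['opening']*87, (s['position'][:2]-np.array([.53409,.06923]))@xc)
c=cap('wrist');pickle.dump(c,open('w9.pkl','wb'));prof(c,25,75)
E
```

```text
13.65 [0.56662875 0.07295228 0.09349894] [-12.85747572  -5.54505093   2.0390942 ] 12.960873015043674 -0.032745663863489385
rows 25 side [167, 166, 167, 168, 168, 166, 167, 168, 168, 168, 167, 168, 167, 167, 169, 168, 168, 164, 164, 164, 165, 165, 163, 165, 164, 165, 163, 165, 171, 115, 34, 2, 84, 97, 96, 96, 96, 94, 96, 95, 96, 94, 93, 94, 96, 95, 96, 95, 96, 95]
mid [182, 187, 116, 26, 165, 183, 182, 182, 182, 183, 188, 116, 25, 166, 185, 183, 182, 183, 183, 191, 116, 25, 178, 186, 184, 182, 144, 118, 98, 34, 9, 89, 117, 118, 117, 118, 118, 116, 117, 116, 117, 116, 116, 114, 116, 120, 121, 119, 119, 117]
```

```bash
python3 - <<'E'
from h import *
import pickle
c=pickle.load(open('w9.pkl','rb'))
print('line',xs(c,257,54.6,.056),xs(c,257,45.8,.056),xs(c,257,36.7,.056),'pist',xs(c,257,51.0,.054),xs(c,257,51.0,.055))
E
```

```text
line 16.26 19.47 22.74 pist 17.9 17.74
```

Call:
arm_command --targets '[{"rot":[0,0,0],"offset":[0,0.15,0],"gripper":1},{"rot":[0,0,0],"offset":[0,0.15,0],"gripper":1},{"rot":[0,0,0],"offset":[0,0.15,0],"gripper":1},{"rot":[0,0,0],"offset":[0,0.15,0],"gripper":1}]'

```text
time_s: 14.1
position: [0.5676, 0.0731, 0.0934]
tcp_rot: [[-0.097, 0.995, -0.022], [0.995, 0.097, -0.001], [0.002, -0.022, -1.0]]
force: [-14.2, -4.3, 1.7]
opening: 0.149
```

```bash
python3 - <<'E'
from h import *
import pickle
s=bot.read_state();print(s['time_s'],s['position'],s['force'],s['opening']*87, (s['position'][:2]-np.array([.53409,.06923]))@xc)
c=cap('wrist');pickle.dump(c,open('w10.pkl','wb'));prof(c,25,75)
cv2.imwrite('pics/w10.png',cv2.resize(c['frame'][20:110,186:326],(800,514),interpolation=2)[:,:,::-1])
E
```

```text
14.1 [0.56756617 0.07308022 0.09338638] [-14.24027659  -4.29528863   1.74467636] 12.998564460723637 -0.03369103188344092
rows 25 side [168, 168, 168, 167, 167, 166, 168, 170, 167, 167, 168, 168, 168, 168, 168, 166, 162, 164, 164, 163, 164, 163, 164, 163, 165, 165, 172, 82, 14, 21, 97, 98, 96, 96, 96, 95, 96, 95, 95, 96, 97, 95, 95, 96, 94, 95, 96, 95, 97, 97]
mid [68, 67, 178, 183, 182, 181, 181, 183, 191, 72, 43, 178, 184, 182, 182, 181, 184, 191, 69, 76, 179, 185, 182, 183, 185, 188, 85, 18, 11, 117, 121, 119, 118, 117, 117, 117, 117, 116, 116, 116, 116, 116, 114, 115, 116, 120, 119, 119, 118, 117]
```

View pics/w10.png

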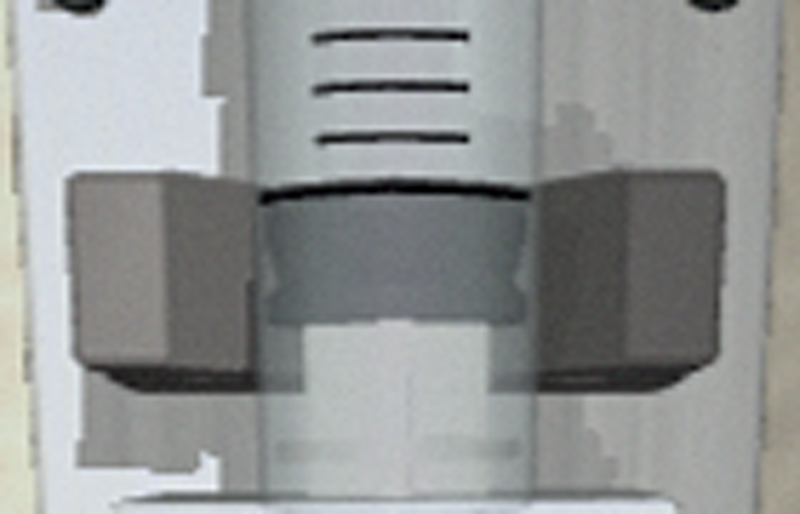

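The piston front now sits almost exactly under the last line; only the parallax-corrected remainder of about 0.5 mm is left. I'll make a small trim and then hold to check steadiness.

Call:
arm_command --targets '[{"rot":[0,0,0],"offset":[0,0.07,0],"gripper":1},{"rot":[0,0,0],"offset":[0,0.07,0],"gripper":1},{"rot":[0,0,0],"offset":[0,0.07,0],"gripper":1},{"rot":[0,0,0],"offset":[0,0.07,0],"gripper":1},{"rot":[0,0,0],"offset":[0,0.07,0],"gripper":1},{"rot":[0,0,0],"offset":[0,0.07,0],"gripper":1},{"rot":[0,0,0],"offset":[0,0.07,0],"gripper":1},{"rot":[0,0,0],"offset":[0,0.07,0],"gripper":1}]'

```text
time_s: 14.95
position: [0.5679, 0.0731, 0.0933]
tcp_rot: [[-0.098, 0.995, -0.023], [0.995, 0.098, -0.001], [0.002, -0.023, -1.0]]
force: [-13.9, -4.6, 1.8]
opening: 0.147
```

```bash
python3 - <<'E'
from h import *
import pickle
r=np.array([.53409,.06923])
for i in range(2):
    s=bot.read_state();print(s['time_s'],s['position'],s['force'],s['opening']*87,(s['position'][:2]-r)@xc)
    c=cap('wrist');prof(c,40,90)
print('line',[xs(c,257,q,.056) for q in(51,51.5,52)],'pist',xs(c,257,51.1,.0545))
d=cap('scene');t=cap('top')
im=np.hstack([cv2.resize(d['frame'],(400,300)),cv2.resize(t['frame'],(400,300))])
w=cv2.resize(c['frame'][10:160,156:356],(400,300),interpolation=2)
z=cv2.resize(d['frame'][130:230,220:353],(400,300),interpolation=2)
cv2.imwrite('pics/fin.png',np.vstack([im,np.hstack([w,z])])[:,:,::-1])
E
```

```text
14.95 [0.56791116 0.07312729 0.0932995 ] [-13.94573806  -4.63051582   1.80335183] 12.82652093972518 -0.034038944503023805
rows 40 side [164, 164, 163, 163, 165, 164, 165, 164, 164, 166, 171, 95, 24, 6, 114, 101, 95, 97, 97, 96, 95, 97, 95, 96, 95, 95, 95, 95, 95, 96, 94, 95, 97, 96, 96, 95, 93, 119, 129, 130, 129, 129, 130, 130, 123, 117, 116, 112, 149, 164]
mid [184, 191, 86, 40, 179, 185, 183, 182, 184, 189, 120, 37, 6, 112, 121, 120, 117, 120, 117, 117, 117, 117, 115, 116, 114, 115, 116, 116, 114, 115, 120, 121, 119, 118, 117, 122, 169, 189, 188, 189, 189, 189, 188, 190, 190, 190, 191, 189, 191, 189]
15.0 [0.56790993 0.07311925 0.09329777] [-14.18368567  -5.06165551   2.82486532] 12.45230458182276 -0.0340369472274591
rows 40 side [164, 164, 163, 164, 164, 164, 165, 164, 164, 165, 169, 97, 21, 5, 116, 101, 96, 97, 95, 95, 96, 95, 95, 95, 94, 94, 95, 94, 96, 94, 95, 93, 94, 95, 95, 95, 94, 118, 128, 129, 130, 128, 129, 129, 125, 116, 116, 113, 149, 164]
mid [184, 191, 86, 41, 178, 186, 183, 182, 183, 191, 120, 37, 8, 111, 121, 120, 118, 118, 117, 117, 117, 116, 115, 117, 115, 115, 116, 117, 115, 115, 121, 120, 119, 119, 117, 122, 170, 189, 188, 190, 188, 190, 190, 190, 189, 190, 191, 191, 189, 189]
line [np.float64(16.37), np.float64(16.19), np.float64(16.01)] pist 16.58
```

View pics/fin.png

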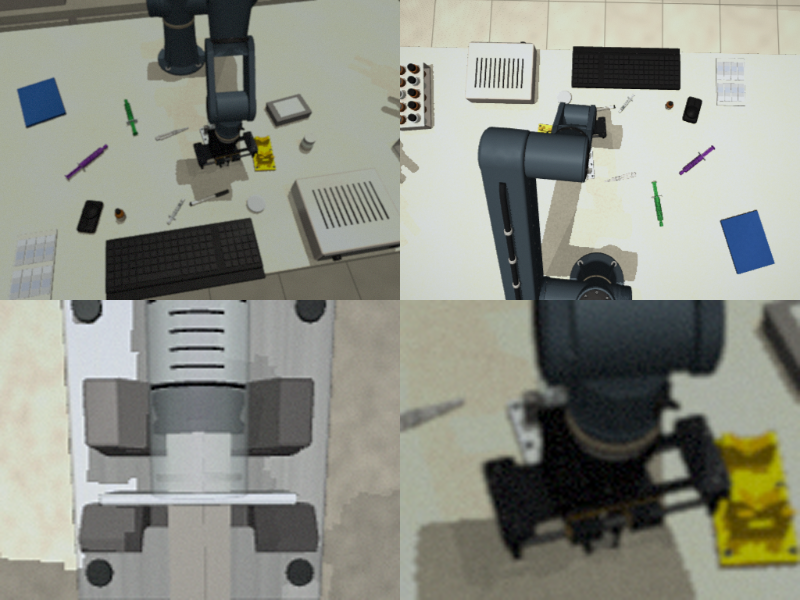

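The wrist crop shows the piston edge on the last line and the flange against the back plate, with the bystanders undisturbed. The estimates bracket a remainder of 0 to 0.4 mm, so I'll make one last tiny trim and then hand in.

Call:
arm_command --targets '[{"rot":[0,0,0],"offset":[0,0.04,0],"gripper":1},{"rot":[0,0,0],"offset":[0,0.04,0],"gripper":1},{"rot":[0,0,0],"offset":[0,0.04,0],"gripper":1},{"rot":[0,0,0],"offset":[0,0.04,0],"gripper":1},{"rot":[0,0,0],"offset":[0,0.04,0],"gripper":1},{"rot":[0,0,0],"offset":[0,0.04,0],"gripper":1}]'

```text
time_s: 15.75
position: [0.5682, 0.0732, 0.0932]
tcp_rot: [[-0.098, 0.995, -0.024], [0.995, 0.098, -0.001], [0.002, -0.024, -1.0]]
force: [-14.8, -5.4, 1.9]
opening: 0.147
```

```bash
python3 - <<'E'
from h import *
r=np.array([.53409,.06923])
s=bot.read_state();print(s['time_s'],s['force'],s['opening']*87,(s['position'][:2]-r)@xc,abs(s['qvel']).max())
c=cap('wrist');prof(c,45,80)
print(ticket.hand_in())
E
```

```text
15.75 [-14.83158553  -5.37828059   1.86967349] 12.751855493194833 -0.03428335713450702 0.03806309353068451
rows 45 side [165, 163, 164, 166, 167, 146, 51, 1, 76, 119, 101, 95, 96, 96, 96, 97, 95, 95, 95, 95, 96, 94, 95, 95, 94, 95, 96, 96, 95, 94, 95, 94, 120, 129, 129]
mid [183, 182, 183, 185, 166, 61, 8, 56, 113, 120, 119, 118, 118, 117, 116, 117, 117, 116, 116, 115, 115, 117, 115, 115, 116, 120, 120, 120, 119, 117, 123, 170, 188, 189, 189]
the job is handed in; nothing more can be done
None
```

I laid the large syringe in the grey cradle with its flange in the slot and the cap over the V-blocks. I then pinched the plunger rod and pulled until the piston's front edge reached the last line. I handed the job in at about 16 s with the arm still holding it there.

- **Piston at the line:** in the last wrist image the line (about row 51) falls on the piston's front edge (about row 51). The estimates disagree slightly, leaving about 0 to 0.3 mm still to pull. The horizontal force was about 15.8 N, against roughly 15 N expected for pulling to the line.
- **Steadiness:** the arm was at rest, and the piston and rod stayed fixed in the hand camera's view throughout the pull, so the grip did not slip.
- **Seating and bystanders:** in the last views the flange bore on the back plate, and the bystanders and look-alikes in view looked undisturbed.
- **Known limits:** under the pull the tool had tilted about 1.4°. The arm hid the yellow cradle from the top camera at the end, but the scene camera still showed it in place.

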